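# Lock the loose collar of an indexing stand with its pin

## Robot

A 6-joint arm with a two-finger parallel gripper is mounted at the origin on a cart in front of the work surface, level with it; the furniture and walls round the work are solid. World frame = base frame: x ahead of the robot, y to its left, z up, the work surface at z = 0. Lengths are in mm, angles in rad, forces in N, time in s.
With the tool pointing down it reaches from about 300 to 775 mm from the base axis. Payload 14.6 kg.
Tool frame: the origin (TCP) lies on the front face of the gripper's body, between the roots of the fingers; the fingertips stand 97 mm ahead of it and the grasp point (between the pads) lies 78 mm ahead of it; z points along the fingers, y is the direction in which the jaws open and shut (so a half turn about z gives the same grasp; the last joint's range is limited). The gripper opens to 94 mm and grips with 3 to 60 N. Pads are 16 mm wide; open, the fingers measure 119 mm over their backs; the gripper's body (75 mm by 177 mm) begins 78 mm behind the grasp point.
Start: joints at [1.108, 0.3, 1.521, -0, 1.321, -0.067], TCP at [212.047, 507.47, 302.646] pointing down, gripper open.
Joint ranges: [-3.03, 3.03], [-0.79, 2.21], [0.23, 2.52], [-1.04, 4.18], [0, 3.07], [-2.55, 2.55]. Speed limits (rad/s): [2.22, 2.22, 2.57, 3.14, 3.14, 3.14].

## Interface

Orientations are given as [roll, pitch, yaw] about the fixed x, y, z axes, in that order (R = Rz(yaw) Ry(pitch) Rx(roll)).
In Python, from cell import manip, eyes, finder gives the robot as it stands.
- The arm moves only by the tool drive_tool, never from a script. Its argument "rows" is a list of rows, each an object with "offset": the shift along the tool's x, y, z in mm, a list of three; "spin": the turn about the tool's z in degrees; "jaw": the finger opening in mm, from 0 to 94. In form: [{"offset": [dx, dy, dz], "spin": spin, "jaw": jaw}, ...]. A call has 1 to 20 rows; each row shifts and turns the commanded pose from where the row before left it, along the tool's axes as they then stand; what a row does not reach is not made up. A row lasts 1/10 s, in which the tool goes at most 50 mm and 8.59 degrees, less where a joint would pass 70% of its speed; a pose out of reach is approached as far as the arm can. A call is refused whole if a number of a shift passes 50 or a number of a turn 8.59, either way. A call with a gripper value outside its range is refused whole. The fingers move at their own pace and stop on an object; "force" is the grip in N (left out, the last holds). Time passes only in rows, so rows that do not move let the fingers close. It gives the time, the measured TCP pose, the force and the opening at its end, in the units of the state.
- manip.read_state(): the state, without advancing time (a new reading comes with each control period).
- eyes.camera(name): name is "scene" or "top" or "wrist"; returns a dict with "color" (420x560x3 uint8, blue, green, red), "depth" (420x560 float32, mm along the optical axis (not along the pixel's ray), 0 where there is no reading), "vfov" (degrees; the focal length in pixels is half the picture's height over the tangent of half this angle, whatever the lens; pixels are square), "cx", "cy" (the principal point, pixels), "rvec" (rotation vector, rad) and "tvec" (3), from world to camera coordinates, as OpenCV has them. Camera axes: x right, y down, z forward; pixel columns grow to the right and rows downward; lengths in mm; the calibration is good to about 2 mm. A picture is of the moment at which its call begins.
- manip.sign_off(): hands the job in, once; it reports no verdict.
Trained networks look in the newest picture that a camera, given by its name, has taken for a name from the list of things; names that differ only in an ending like _2 or _b are one class to them, and where a whole thing is asked for, a point or a joint stands for the part that bears it (a point fixed in the world has none). Each returns a list of dicts, best first, with "p" (0 to 1); they miss things now and then, are a little off and sometimes report something else, mostly with a low value. They report only what shows in the picture. A call takes as long as a camera call.
- finder.find_in(camera, target): "uv" ([column, row] in pixels, amid what is visible of it).
The state is a dict: "clock": time; "joints": joint angles; "qd": joint speeds; "effort": joint torques, N m; "eef_pos": TCP position; "eef_rot": TCP orientation; "wrist_force": force on the tool from outside, world axes, zero at the start; "moment": the same for the moment, N m; "finger_gap": finger opening in mm.
Only numpy, scipy, OpenCV 4.12 (cv2) and the standard library are available. Lean on these libraries where they do the work, as an engineer would, in place of code of your own. Each camera call takes 0.05 s, during which the arm holds its last target. There are 200 camera calls.

## Task

Lock the loose collar of the bench indexing stand with its orange-handled pin: take the pin from its rest, first put it into the blue-ringed hole of the collar where that hole stands now, and only then, with the pin in it, turn the collar clockwise towards the red mark. The plate hidden under the collar has the matching hole, somewhere within 20 degrees either side of the mark: press lightly and feel for it while turning, then push the pin slowly and gently home until its shoulder lies on the collar, and let go. Leave the beaker, flask and tape alone.

Things in the scene. Friction and masses are not known exactly. Their poses are not given: they have to be found in the camera images.
- stand: Fixed grey indexing stand: square foot 170 x 170 x 10 mm, round casing 140 mm across on it. Origin: centre of its underside, on the vertical axis of the collar; z up. Hidden under the collar lies a fixed steel index plate: top face 32 mm above the origin, one 12 mm hole, 22 mm deep, 40 mm from the axis; see mark for where.
- mark (a point): Red mark painted on the front of the foot and casing, in the direction of the stand's -x axis; this point is on the foot, 77.5 mm from the axis, 10 mm above the stand's underside. The hidden hole's angle is not measured: it lies anywhere within 0.35 rad either side of the mark, seen from the axis.
- hub (a point): Middle of the top of the steel hub (34 mm across) of the loose aluminium collar, 51 mm above the stand's underside. Collar: 140 mm across, underside 33 mm and top face 45 mm above the stand's underside. It turns easily (0.03 N m), stays where left, turns within 2.6 rad either side of the mark and cannot lift off.
- collar_hole (a point): Centre of the mouth of the 12 mm through hole in the collar, ringed in blue, on the collar's top face (45 mm above the stand's underside), 40 mm from the stand's axis. It moves with the collar. At the start it lies 0.7 to 1.4 rad counter-clockwise (seen from above) of the red mark, so the collar has to be turned clockwise.
- pin_mid (a point): Half-way up the loose index pin (about 80 g, 76 mm long, z axis from tip to handle), 38 mm from the tip. Shank 10 mm thick, 30 mm long, its first 5 mm tapered from 5.6 mm; shoulder 22 mm wide, 4 mm thick; orange round handle 18 mm thick, 42 mm tall. Stands upright in its rest. Tip on the index plate: this point 70 mm above the stand's underside; home: 53 mm.
- pin_rest: Fixed grey block 75 x 55 x 45 mm with a 13 mm hole in the middle of its top in which the pin stands, shoulder on the block. Origin: centre of its underside.
- beaker: Loose small glass beaker, 50 mm across, 61 mm tall, upright; origin at the centre of its underside. Bystander.
- flask: Loose conical glass flask, 95 mm across, 113 mm tall, upright; origin at the centre of its underside. Bystander.
- tape: Loose roll of white tape lying flat, 62 mm across, 18 mm tall; origin at the centre of its underside. Bystander.

How it is judged (in metres and radians):
On the way, in this order (a step that is already met when the one before it is completed fails the run):
1. the pin is lifted clear of its rest (z of pin_mid in the frame of pin_rest above 0.09 m), for 0.1 s.
2. the pin is in the collar's hole, the collar not yet turned to the mark (horizontal distance between pin_mid and collar_hole below 0.006 m and z of pin_mid in the frame of stand below 0.0765 m and y of collar_hole in the frame of stand below -0.019 m), for 0.1 s.
At the end, for the whole second after the job is handed in: The pin stands upright (within 0.1 rad) through the collar's hole into the hidden index hole, its middle within 4 mm sideways of the collar hole and its shoulder within 2.5 mm of the collar's top face, released (horizontal distance between pin_mid and collar_hole below 0.004 m and z of pin_mid in the frame of stand below 0.0555 m and angle between the z axis of pin_mid and the z axis of stand, either way round below 0.1 rad and contact force between the fingers and stand below 0.1 N); the robot touches nothing.
It fails at once if the pin is pressed on the stand, its collar or its plate with more than 35 N (contact force between pin and stand above 35 N).
It fails at once if the gripper or arm knocks the stand or collar with more than 20 N (contact force between any of the fingers, the arm and stand above 20 N).
It fails at once if a bystander is moved by more than 20 mm or tipped (distance of any of beaker, flask, tape from where it was at the start of the episode above 0.02 m or angle between any of beaker, flask's own z axis and vertical above 0.3 rad).
It also fails if it takes over 54 s, if anything falls off the work surface, if the arm or the gripper's body presses on something with over 40 N, if the wrist force passes 120 N, or if a joint passes its speed limit or range.

## Working session

There is one attempt and no reset: what is moved stays moved. The work goes in short steps, Python scripts to look and compute and a tool call to move; the robot and the scene stay as the last step left them, time stands still between calls to the robot, and variables do not carry over. Pictures are saved under pics/ and viewed, about 8 in all and at most 12, crops included, and the job is handed in when it is done.

Besides the shell and the picture viewer there is one more tool, called after "Request:" in YAML: its name, and indented under it one key for each argument. drive_tool: Moves the arm, as the interface text tells. Its arguments: {"type":"object","properties":{"rows":{"type":"array","items":{"type":"object","properties":{"offset":{"type":"array","items":{"type":"number"}},"spin":{"type":"number"},"jaw":{"type":"number"}}}},"force":{"type":"number"}},"required":["rows"]}

```bash
mkdir -p pics
cat > h.py <<'E'
import numpy as np, cv2
from cell import manip, eyes, finder
def cam(n):
    c=eyes.camera(n); c['f']=210/np.tan(np.radians(c['vfov'])/2)
    c['R']=cv2.Rodrigues(np.array(c['rvec'],float))[0]; c['t']=np.array(c['tvec'],float).ravel(); return c
def onz(c,uv,z):
    d=c['R'].T@np.array([(uv[0]-c['cx'])/c['f'],(uv[1]-c['cy'])/c['f'],1]); o=-c['R'].T@c['t']
    return o+d*(z-o[2])/d[2]
def dep(c,uv):
    u,v=map(int,np.round(uv)); p=c['depth'][v-1:v+2,u-1:u+2]; z=np.median(p[p>0]) if (p>0).any() else 0
    return c['R'].T@(np.array([(uv[0]-c['cx'])/c['f']*z,(uv[1]-c['cy'])/c['f']*z,z])-c['t'])
E
python3 - <<'E'
from h import *
np.set_printoptions(precision=1,suppress=True)
print(manip.read_state())
im=[]
for n in('scene','top'):
    c=cam(n); im.append(c['color']); print(n,-c['R'].T@c['t'])
    for t in('stand','mark','hub','collar_hole','pin_mid','pin_rest','beaker','flask','tape'):
        for r in finder.find_in(n,t)[:2]: print(t,np.array(r['uv']),round(r['p'],2),dep(c,r['uv']))
cv2.imwrite('pics/a.png',im[0]);cv2.imwrite('pics/b.png',im[1])
E
```

```text
{'clock': 0.0, 'joints': array([ 1.1,  0.3,  1.5, -0. ,  1.3, -0.1]), 'qd': array([-0.,  0.,  0., -0., -0.,  0.]), 'effort': array([ -0. , -53.2, -35.3,   0.1,   0. ,  -0. ]), 'eef_pos': array([212. , 507.3, 302.1]), 'eef_rot': array([-3.1, -0. ,  2.7]), 'wrist_force': array([ 0.6, -0.3,  0.2]), 'moment': array([-0.,  0.,  0.]), 'finger_gap': 93.94823074919223}
scene [ -89.7 -409.2  489.4]
stand [256.3 247.7] 0.61 [487.2  20.   43.5]
mark [252.9 244.7] 0.69 [490.9  30.9  44.8]
hub [252.6 236.9] 0.91 [516.   50.2  44. ]
hub [205.4 202.2] 0.33 [586.1 240.8  42.9]
collar_hole [255.9 248.6] 0.69 [486.1  20.2  42. ]
collar_hole [252.2 231. ] 0.63 [528.1  60.   48.9]
pin_mid [391.9 289.4] 0.73 [ 466.  -257.4   73.6]
pin_rest [389.4 315.3] 0.72 [ 441.6 -266.2   43.5]
beaker [206.5 202.3] 0.89 [587.8 238.9  42.5]
flask [333.6 215.3] 0.71 [709.9 -35.4  34. ]
tape [137.3 237.1] 0.62 [433.3 310.4  -0.9]
top [ 380.8   37.6 1082.9]
stand [268.1 240.2] 0.86 [529.4  66.5  50.9]
mark [269.1 238.3] 0.81 [533.9  63.3  51.1]
hub [269.  234.6] 0.88 [543.3  62.3  51.5]
collar_hole [266.7 236.9] 0.81 [538.1  68.9  52.2]
pin_rest [393.7 244.8] 0.85 [ 473.4 -247.    58.3]
beaker [194.1 224.9] 0.55 [600.8 256.3  21.6]
flask [303.2 160.7] 0.86 [722.1 -51.6  68.9]
tape [180.7 289.6] 0.56 [438.8 310.4   1.4]
```

```bash
python3 -c "
import cv2
a=cv2.imread('pics/a.png')[170:350,110:450];b=cv2.imread('pics/b.png')[130:310,150:430]
cv2.imwrite('pics/c.png',cv2.resize(a,None,fx=2.3,fy=2.3,interpolation=cv2.INTER_CUBIC))
cv2.imwrite('pics/d.png',cv2.resize(b,None,fx=2.8,fy=2.8,interpolation=cv2.INTER_CUBIC))"
```

```text
(no output)
```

View pics/c.png

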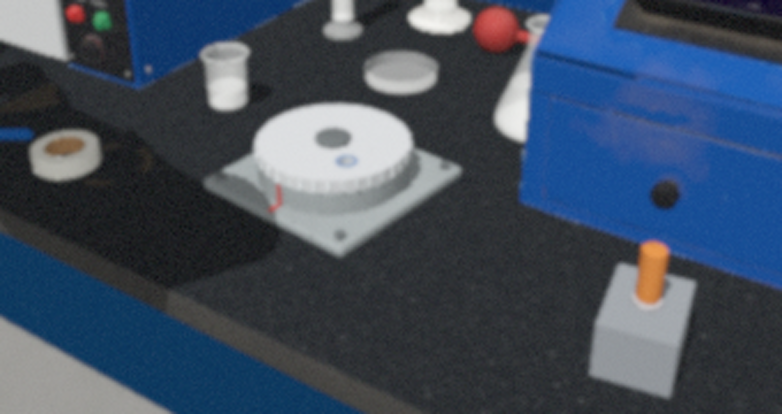

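View pics/d.png

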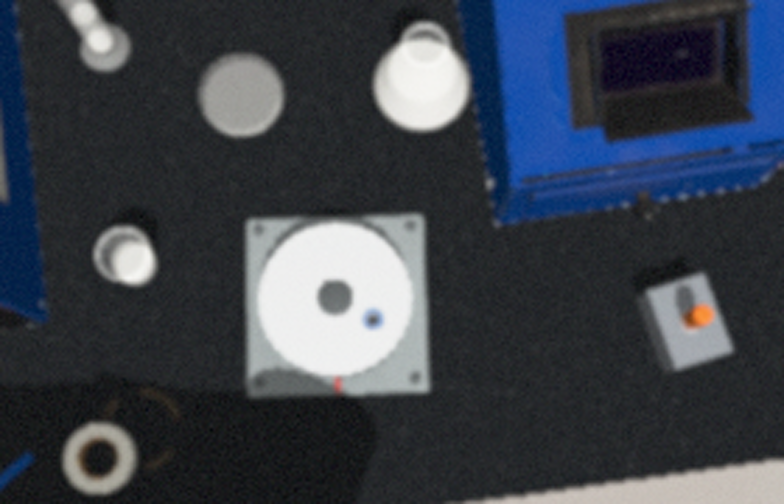

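The scene view shows the stand (red mark at about 275,200 in the crop, blue ring at 346,160), the pin upright in its block at 652,275 and the blue box behind it. In the top crop the hub is at 335,297, the blue ring at 373,319, the mark at 338,385 and the orange handle at 702,315. The flask and the box are close behind.

Run:
```python
from h import *
np.set_printoptions(precision=1,suppress=True)
def cen(c,m,box):
    M=np.zeros(m.shape,bool);x0,y0,x1,y1=box;M[y0:y1,x0:x1]=m[y0:y1,x0:x1]
    v,u=np.nonzero(M);return np.array([u.mean(),v.mean()]),len(u)
for n,bx in(('top',[(255,222,285,250),(275,235,292,252),(262,258,280,275),(385,230,415,260)]),('scene',[(238,220,265,245),(250,232,270,246),(225,245,238,265),(380,270,405,310)])):
    c=cam(n);h=c['color'].astype(int);B,G,R=h[...,0],h[...,1],h[...,2]
    hub,_=cen(c,(G<135),bx[0]) ; hole,nh=cen(c,(B>R+25),bx[1]); mk,nm=cen(c,R>G+35,bx[2]); pn,npn=cen(c,(R>B+80),bx[3])
    print(n,hub,hole,nh,mk,nm,pn,npn)
    print('hub',onz(c,hub,51),'hole',onz(c,hole,45),'mark10',onz(c,mk,10),'pin top91',onz(c,pn,91),'pin mid70',onz(c,pn,70))
    if n=='top':
        for p in[(590,200),(500,215),(640,190),(640,215),(760,185),(560,190),(645,290),(705,272),(732,352),(675,372)]:
            q=np.array([150+p[0]/2.8,130+p[1]/2.8]);print(p,dep(c,q),onz(c,q,45)[:2])
```

```text
top [270.3 236.1] [282.7 243.5] 40 [270.1 266.9] 14 [399.7 242.5] 56
hub [539.   59.5  51. ] hole [516.8  30.6  45. ] mark10 [464.8  71.4  10. ] pin top91 [ 474.1 -253.6   91. ] pin mid70 [ 476.1 -259.7   70. ]
(590, 200) [ 593.5 -181.5   69.3] [ 598.6 -186.8]
(500, 215) [ 597.5 -102.1   37.3] [ 595.9 -101.1]
(640, 190) [ 594.9 -226.4   77.3] [ 601.7 -234.9]
(640, 215) [ 573.4 -224.    70. ] [ 578.1 -230.5]
(760, 185) [ 600.1 -363.6    0.8] [ 591.1 -347.3]
(560, 190) [ 595.7 -146.6  118.3] [ 612.  -160.6]
(645, 290) [ 512.7 -232.     5.4] [ 507.9 -222.1]
(705, 272) [ 522.7 -293.8    0.1] [ 516.8 -280.1]
(732, 352) [ 443.6 -304.2    0.3] [ 441.  -290.1]
(675, 372) [ 432.4 -247.1    0. ] [ 430.2 -235.3]
scene [254.9 229.6] [259.6 239.6] 16 [230.  256.5] 29 [392.9 287.8] 270
hub [533.   56.7  51. ] hole [513.7  31.1  45. ] mark10 [473.8  76.8  10. ] pin top91 [ 447.5 -263.6   91. ] pin mid70 [ 475.8 -255.9   70. ]
```

```bash
cat >> h.py <<'E'
from scipy.spatial.transform import Rotation as Ro
def go(*p):
    s=manip.read_state(); d=np.array(p,float)-s['eef_pos']
    return np.round(Ro.from_euler('xyz',s['eef_rot']).inv().apply(d),2), np.round(s['eef_rot'],4), s['eef_pos'].round(2)
E
python3 -c "
from h import *
print(go(440,-200,302))"
```

```text
(array([-483.09, -564.89,    0.64]), array([-3.1416, -0.    ,  2.7458]), array([212.05, 507.47, 302.64]))
```

Request:
drive_tool:
  rows:
    - {"offset": [-24.2, -28.2, 0], "spin": 0, "jaw": 60}
    - {"offset": [-24.2, -28.2, 0], "spin": 0, "jaw": 60}
    - {"offset": [-24.2, -28.2, 0], "spin": 0, "jaw": 60}
    - {"offset": [-24.2, -28.2, 0], "spin": 0, "jaw": 60}
    - {"offset": [-24.2, -28.2, 0], "spin": 0, "jaw": 60}
    - {"offset": [-24.2, -28.2, 0], "spin": 0, "jaw": 60}
    - {"offset": [-24.2, -28.2, 0], "spin": 0, "jaw": 60}
    - {"offset": [-24.2, -28.2, 0], "spin": 0, "jaw": 60}
    - {"offset": [-24.2, -28.2, 0], "spin": 0, "jaw": 60}
    - {"offset": [-24.2, -28.2, 0], "spin": 0, "jaw": 60}
    - {"offset": [-24.2, -28.2, 0], "spin": 0, "jaw": 60}
    - {"offset": [-24.2, -28.2, 0], "spin": 0, "jaw": 60}
    - {"offset": [-24.2, -28.2, 0], "spin": 0, "jaw": 60}
    - {"offset": [-24.2, -28.2, 0], "spin": 0, "jaw": 60}
    - {"offset": [-24.2, -28.2, 0], "spin": 0, "jaw": 60}
    - {"offset": [-24.2, -28.2, 0], "spin": 0, "jaw": 60}
    - {"offset": [-24.2, -28.2, 0], "spin": 0, "jaw": 60}
    - {"offset": [-24.2, -28.2, 0], "spin": 0, "jaw": 60}
    - {"offset": [-24.2, -28.2, 0], "spin": 0, "jaw": 60}
    - {"offset": [-24.2, -28.2, 0], "spin": 0, "jaw": 60}
  force: 30

```text
clock: 3.1
eef_pos: [441.4, -201.2, 302.7]
eef_rot: [3.142, 0.0, 2.746]
wrist_force: [-0.2, 1.0, 1.3]
finger_gap: 59.8
```

Request:
drive_tool:
  rows:
    - {"offset": [0, 0, 0], "spin": 8.5, "jaw": 60}
    - {"offset": [0, 0, 0], "spin": 8.5, "jaw": 60}
    - {"offset": [0, 0, 0], "spin": 8.5, "jaw": 60}
    - {"offset": [0, 0, 0], "spin": 8.5, "jaw": 60}
    - {"offset": [0, 0, 0], "spin": 8.5, "jaw": 60}
    - {"offset": [0, 0, 0], "spin": 8.5, "jaw": 60}
    - {"offset": [0, 0, 0], "spin": 8.5, "jaw": 60}
    - {"offset": [0, 0, 0], "spin": 8.5, "jaw": 60}
    - {"offset": [0, 0, 0], "spin": 8.5, "jaw": 60}
    - {"offset": [0, 0, 0], "spin": 8.5, "jaw": 60}
    - {"offset": [0, 0, 0], "spin": 8.5, "jaw": 60}
    - {"offset": [0, 0, 0], "spin": 8.5, "jaw": 60}
    - {"offset": [0, 0, 0], "spin": 8.5, "jaw": 60}
    - {"offset": [0, 0, 0], "spin": 8.5, "jaw": 60}
    - {"offset": [0, 0, 0], "spin": 8.5, "jaw": 60}
    - {"offset": [0, 0, 0], "spin": 8.5, "jaw": 60}

```text
clock: 4.7
eef_pos: [441.2, -199.5, 302.7]
eef_rot: [3.142, -0.0, 0.366]
wrist_force: [0.5, -0.3, -0.3]
finger_gap: 60.1
```

Run:
```python
from h import *
np.set_printoptions(precision=1,suppress=True)
print(go(475,-257,250)); s=manip.read_state(); print(s['clock'],s['wrist_force'],s['joints'],s['finger_gap'])
c=cam('wrist');cv2.imwrite('pics/w1.png',c['color'])
for r in finder.find_in('wrist','pin_mid')[:2]+finder.find_in('wrist','pin_rest')[:1]: print(r,dep(c,r['uv']))
hs=c['color'].astype(int);m=hs[...,2]>hs[...,0]+80;v,u=np.nonzero(m)
if len(u):
  q=[u.mean(),v.mean()];print(q,len(u),u.min(),u.max(),v.min(),v.max(),onz(c,q,70))
print(-c['R'].T@c['t'])
# handle points from depth, z>60
d=c['depth'];k=m&(d>0);vv,uu=np.nonzero(k);z=d[k]
P=(np.c_[(uu-c['cx'])/c['f']*z,(vv-c['cy'])/c['f']*z,z]-c['t'])@c['R']
if len(P):
  T=P[P[:,2]>86];print(P[:,2].max(),len(T),T.mean(0) if len(T) else 0,T.min(0),T.max(0))
```

```text
(array([11. , 65.8, 52.7]), array([ 3.1, -0. ,  0.4]), array([ 441.2, -199.5,  302.7]))
4.7 [ 0.5 -0.3 -0.3] [-0.5  0.2  1.7  0.   1.3  0.7] 60.055006076442666
{'uv': [342.7, 188.8], 'p': 0.83} [ 478.9 -249.2   91.9]
{'uv': [335.3, 177.7], 'p': 0.6} [ 482.5 -247.7   50.1]
[np.float64(357.6704675028506), np.float64(353.980330672748)] 7016 58 531 79 402 [ 301.7 -351.5   70. ]
[ 511.1 -173.2  385.8]
334.19894873619864 6148 [ 466.9 -208.5  318.1] [ 446.4 -264.8   86.1] [ 485.6 -159.1  334.2]
```

View pics/w1.png

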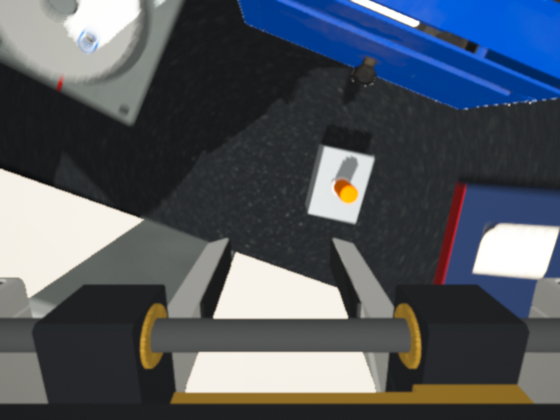

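The wrist view shows the handle top at about 348,193 on its block, the blue ring at 88,40, and the red/blue item at lower right (450,230), whose height I check.

Run:
```python
from h import *
np.set_printoptions(precision=1,suppress=True)
c=cam('wrist');hs=c['color'].astype(int);B,G,R=hs[...,0],hs[...,1],hs[...,2]
def pts(m):
    k=m&(c['depth']>0);v,u=np.nonzero(k);z=c['depth'][k]
    return (np.c_[(u-c['cx'])/c['f']*z,(v-c['cy'])/c['f']*z,z]-c['t'])@c['R']
w=np.zeros(B.shape,bool);w[170:212,322:370]=1
P=pts(w&(R>B+80));T=P[P[:,2]>87];print(len(T),T.mean(0),(T.min(0)+T.max(0))/2)
w[:]=0;w[150:225,300:380]=1
P=pts(w&(abs(R-B)<25));T=P[abs(P[:,2]-45)<5];r=cv2.minAreaRect(T[:,:2].astype(np.float32));print('block',r)
w[:]=0;w[20:60,70:110]=1;m=w&(B>R+30);v,u=np.nonzero(m);print('hole',u.mean(),v.mean(),len(u),onz(c,[(u.min()+u.max())/2,(v.min()+v.max())/2],45),pts(m).mean(0))
for p in[(455,230),(480,290),(520,240),(360,40),(300,20),(450,95)]:print(p,dep(c,p))
```

```text
274 [ 477.6 -255.6   91.6] [ 477.4 -256.1   90.4]
block ((477.2892150878906, -256.71331787109375), (75.16766357421875, 55.59009552001953), 9.83625602722168)
hole 87.7764705882353 41.088235294117645 170 [517.4  31.6  45. ] [516.7  30.9  46.3]
(455, 230) [ 475.3 -415.7   20.7]
(480, 290) [ 491.8 -235.5  312.5]
(520, 240) [ 493.2 -495.8   21.5]
(360, 40) [ 596.2 -207.7  107.4]
(300, 20) [ 595.  -157.1   96.4]
(450, 95) [ 598.9 -316.    59.9]
```

Request:
drive_tool:
  rows:
    - {"offset": [6.7, 33, 0], "spin": 0, "jaw": 60}
    - {"offset": [6.7, 33, 20], "spin": 0, "jaw": 60}
    - {"offset": [0, 0, 30], "spin": 0, "jaw": 60}
    - {"offset": [0, 0, 30], "spin": 0, "jaw": 60}
    - {"offset": [0, 0, 30], "spin": 0, "jaw": 60}
    - {"offset": [0, 0, 20], "spin": 0, "jaw": 60}
    - {"offset": [0, 0, 12], "spin": 0, "jaw": 60}
    - {"offset": [0, 0, 6.7], "spin": 0, "jaw": 60}
    - {"offset": [0, 0, 0], "spin": 0, "jaw": 60}
    - {"offset": [0, 0, 0], "spin": 0, "jaw": 0}
    - {"offset": [0, 0, 0], "spin": 0, "jaw": 0}
    - {"offset": [0, 0, 0], "spin": 0, "jaw": 0}
    - {"offset": [0, 0, 0], "spin": 0, "jaw": 0}
    - {"offset": [0, 0, 0], "spin": 0, "jaw": 0}
    - {"offset": [0, 0, 0], "spin": 0, "jaw": 0}
    - {"offset": [0, 0, 0], "spin": 0, "jaw": 0}
  force: 40

```text
clock: 6.5
eef_pos: [477.7, -256.1, 154.0]
eef_rot: [3.142, -0.0, 0.372]
wrist_force: [0.3, 0.3, 1.7]
finger_gap: 17.4
```

Request:
drive_tool:
  rows:
    - {"offset": [0, 0, -10], "spin": 0, "jaw": 0}
    - {"offset": [0, 0, -20], "spin": 0, "jaw": 0}
    - {"offset": [0, 0, -20], "spin": 0, "jaw": 0}
    - {"offset": [0, 0, 0], "spin": 0, "jaw": 0}
    - {"offset": [5, -14.1, 0], "spin": 0, "jaw": 0}
    - {"offset": [10, -28.2, 0], "spin": 0, "jaw": 0}
    - {"offset": [10, -28.2, 0], "spin": 0, "jaw": 0}
    - {"offset": [10, -28.2, 0], "spin": 0, "jaw": 0}
    - {"offset": [10, -28.2, 0], "spin": 0, "jaw": 0}
    - {"offset": [10, -28.2, 0], "spin": 0, "jaw": 0}
    - {"offset": [10, -28.2, 0], "spin": 0, "jaw": 0}
    - {"offset": [10, -28.2, 0], "spin": 0, "jaw": 0}
    - {"offset": [10, -28.2, 0], "spin": 0, "jaw": 0}
    - {"offset": [5, -14.1, 0], "spin": 0, "jaw": 0}
    - {"offset": [0, 0, 0], "spin": 0, "jaw": 0}
    - {"offset": [0, 0, 0], "spin": 0, "jaw": 0}

```text
clock: 8.1
eef_pos: [468.8, 13.2, 203.3]
eef_rot: [-3.141, 0.001, 0.373]
wrist_force: [0.2, -0.5, -1.4]
finger_gap: 17.3
```

Run:
```python
from h import *
np.set_printoptions(precision=1,suppress=True)
s=manip.read_state();print(s['eef_pos'],s['eef_rot'],s['wrist_force'],s['finger_gap'])
c=cam('wrist');cv2.imwrite('pics/w2.png',c['color'])
for t in('collar_hole','hub','mark','pin_mid'):
    for r in finder.find_in('wrist',t)[:2]: print(t,np.array(r['uv']),round(r['p'],2),dep(c,r['uv']))
```

```text
[468.8  13.2 203.3] [-3.1  0.   0.4] [ 0.2 -0.5 -1.4] 17.320211876621194
collar_hole [248.8 104.1] 0.93 [544.3  65.9  51.8]
hub [252.6 103.2] 0.64 [545.9  63.6  52. ]
mark [258.7 106.8] 0.91 [545.2  58.8  51.8]
mark [278.5 264.4] 0.52 [475.6  16.2 140. ]
pin_mid [279.6 266.3] 0.8 [475.1  15.4 140.6]
```

View pics/w2.png

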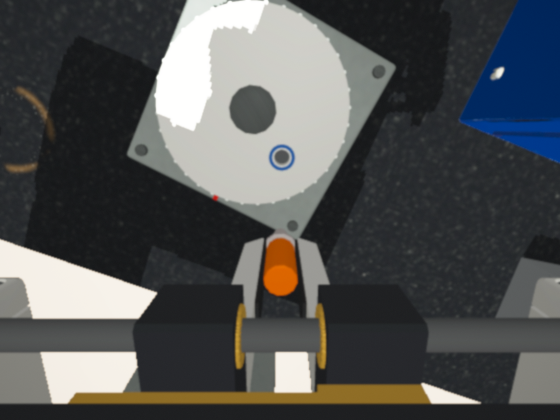

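The wrist view shows the blue ring at 282,157, the hub at 252,109, the red mark at 215,198, and the pin upright in the fingers at 281,265.

Run:
```python
from h import *
np.set_printoptions(precision=1,suppress=True)
c=cam('wrist');hs=c['color'].astype(int);B,G,R=hs[...,0],hs[...,1],hs[...,2]
def cc(m,b):
    M=np.zeros(m.shape,bool);M[b[1]:b[3],b[0]:b[2]]=m[b[1]:b[3],b[0]:b[2]];v,u=np.nonzero(M);return np.array([(u.min()+u.max())/2,(v.min()+v.max())/2]),np.array([u.mean(),v.mean()]),len(u)
ho=cc(B>R+40,(265,140,300,175));hb=cc(G<125,(222,80,283,140));mk=cc(R>G+60,(200,185,230,210))
print(ho,hb,mk)
H=onz(c,ho[1],45);U=onz(c,hb[1],51);M=onz(c,mk[1],25)
print('hole',H,'hub',U,dep(c,hb[1]),'r',np.hypot(*(H-U)[:2]),'mark z25',M)
# foot corner bolts (z=10): opposite ones average
for p in[(378,72),(141,150),(292,226)]:print(p,onz(c,p,10))
b=[onz(c,p,10) for p in[(378,72),(141,150)]];print('axis from bolts',(b[0]+b[1])/2,'yaw',np.degrees(np.arctan2(*(b[0]-b[1])[1::-1])))
q=cc(R>B+80,(262,232,300,297));print('orange',q)
P=None
k=np.zeros(B.shape,bool);k[232:297,262:300]=1;k&=(R>B+80)&(c['depth']>0);v,u=np.nonzero(k);z=c['depth'][k]
P=(np.c_[(u-c['cx'])/c['f']*z,(v-c['cy'])/c['f']*z,z]-c['t'])@c['R'];T=P[P[:,2]>P[:,2].max()-3];print('handle top',T.mean(0),(T.min(0)+T.max(0))/2)
print(manip.read_state()['eef_pos'])
```

```text
(array([279.5, 157.5]), array([279.9, 157.3]), 226) (array([250.5, 109.5]), array([250.5, 109.6]), 1724) (array([213.5, 198. ]), array([213.9, 197.8]), 24)
hole [517.6  30.8  45. ] hub [541.9  62.7  51. ] [541.9  62.6  52.2] r 40.09136824633983 mark z25 [463.7  70.   25. ]
(378, 72) [607.5 -19.9  10. ]
(141, 150) [476.9 143.7  10. ]
(292, 226) [460.2  -3.5  10. ]
axis from bolts [542.2  61.9  10. ] yaw -51.37525335925277
orange (array([280. , 266.5]), array([280.1, 267.6]), 1644)
handle top [469.1  12.4 143. ] [469.2  13.1 144.1]
[469.2  12.5 203.9]
```

Request:
drive_tool:
  rows:
    - {"offset": [15, 0.2, 0], "spin": 0, "jaw": 0}
    - {"offset": [20, 0.2, 0], "spin": 0, "jaw": 0}
    - {"offset": [16.8, 0.2, 0], "spin": 0, "jaw": 0}
    - {"offset": [0, 0, 5], "spin": 0, "jaw": 0}
    - {"offset": [0, 0, 5], "spin": 0, "jaw": 0}
    - {"offset": [0, 0, 4], "spin": 0, "jaw": 0}
    - {"offset": [0, 0, 2], "spin": 0, "jaw": 0}
    - {"offset": [0, 0, 2], "spin": 0, "jaw": 0}
    - {"offset": [0, 0, 1.5], "spin": 0, "jaw": 0}
    - {"offset": [0, 0, 1.5], "spin": 0, "jaw": 0}
    - {"offset": [0, 0, 0], "spin": 0, "jaw": 0}

```text
clock: 9.5
eef_pos: [517.6, 31.3, 182.8]
eef_rot: [-3.142, 0.0, 0.372]
wrist_force: [-0.3, -0.0, -0.9]
finger_gap: 17.4
```

Request:
drive_tool:
  rows:
    - {"offset": [0, 0, 1], "spin": 0, "jaw": 0}
    - {"offset": [0, 0, 1], "spin": 0, "jaw": 0}
    - {"offset": [0, 0, 1], "spin": 0, "jaw": 0}
    - {"offset": [0, 0, 0], "spin": 0, "jaw": 0}

```text
clock: 9.9
eef_pos: [517.6, 31.3, 179.8]
eef_rot: [-3.142, 0.0, 0.372]
wrist_force: [0.6, -0.3, -0.3]
finger_gap: 17.5
```

Still free, so the tip has entered the collar hole. I go on down in 1 mm steps to the plate.

Request:
drive_tool:
  rows:
    - {"offset": [0, 0, 1], "spin": 0, "jaw": 0}
    - {"offset": [0, 0, 1], "spin": 0, "jaw": 0}
    - {"offset": [0, 0, 1], "spin": 0, "jaw": 0}
    - {"offset": [0, 0, 1], "spin": 0, "jaw": 0}
    - {"offset": [0, 0, 0], "spin": 0, "jaw": 0}

```text
clock: 10.4
eef_pos: [517.6, 31.3, 175.8]
eef_rot: [-3.142, 0.0, 0.372]
wrist_force: [0.7, 1.2, -1.1]
finger_gap: 17.4
```

Request:
drive_tool:
  rows:
    - {"offset": [0, 0, 1], "spin": 0, "jaw": 0}
    - {"offset": [0, 0, 1], "spin": 0, "jaw": 0}
    - {"offset": [0, 0, 1], "spin": 0, "jaw": 0}
    - {"offset": [0, 0, 1], "spin": 0, "jaw": 0}
    - {"offset": [0, 0, 0], "spin": 0, "jaw": 0}

```text
clock: 10.9
eef_pos: [517.6, 31.3, 171.8]
eef_rot: [-3.141, 0.0, 0.372]
wrist_force: [-0.3, 0.6, -1.2]
finger_gap: 17.2
```

Request:
drive_tool:
  rows:
    - {"offset": [0, 0, 0.5], "spin": 0, "jaw": 0}
    - {"offset": [0, 0, 0.5], "spin": 0, "jaw": 0}
    - {"offset": [0, 0, 0], "spin": 0, "jaw": 0}

```text
clock: 11.2
eef_pos: [517.7, 31.3, 171.0]
eef_rot: [3.142, -0.0, 0.372]
wrist_force: [0.5, 0.1, -0.1]
finger_gap: 17.7
```

Request:
drive_tool:
  rows:
    - {"offset": [0, 0, 0.5], "spin": 0, "jaw": 0}
    - {"offset": [0, 0, 0], "spin": 0, "jaw": 0}

```text
clock: 11.4
eef_pos: [517.8, 31.3, 170.9]
eef_rot: [3.141, -0.001, 0.372]
wrist_force: [-1.3, -0.6, 5.1]
finger_gap: 17.0
```

Run:
```python
import numpy as np
C=np.array([541.9,62.4]);X=np.array([.9316,.3635]);Y=np.array([.3635,-.9316])
P=lambda a,r=40:C+r*np.array([np.cos(np.radians(a)),np.sin(np.radians(a))])
a=232.4;p=np.array([517.75,31.3]);L=[]
for t in [230,227,224,221,218,215,212,209,206,203,200,198]+list(range(196,149,-2)):
    q=P(t);d=q-p;L.append((t,round(d@X,2),round(d@Y,2),q.round(1)));p=q
for l in L:print(*l)
```

```text
230 -1.29 -0.99 [516.2  31.8]
227 -0.96 -1.86 [514.6  33.1]
224 -0.86 -1.91 [513.1  34.6]
221 -0.76 -1.95 [511.7  36.2]
218 -0.65 -1.99 [510.4  37.8]
215 -0.55 -2.02 [509.1  39.5]
212 -0.44 -2.05 [508.   41.2]
209 -0.33 -2.07 [506.9  43. ]
206 -0.23 -2.08 [505.9  44.9]
203 -0.12 -2.09 [505.1  46.8]
200 -0.01 -2.09 [504.3  48.7]
198 0.06 -1.4 [503.9  50. ]
196 0.11 -1.39 [503.4  51.4]
194 0.15 -1.39 [503.1  52.7]
192 0.2 -1.38 [502.8  54.1]
190 0.25 -1.37 [502.5  55.5]
188 0.3 -1.36 [502.3  56.8]
186 0.35 -1.35 [502.1  58.2]
184 0.39 -1.34 [502.   59.6]
182 0.44 -1.33 [501.9  61. ]
180 0.48 -1.31 [501.9  62.4]
178 0.53 -1.29 [501.9  63.8]
176 0.57 -1.27 [502.   65.2]
174 0.62 -1.25 [502.1  66.6]
172 0.66 -1.23 [502.3  68. ]
170 0.7 -1.21 [502.5  69.3]
168 0.75 -1.18 [502.8  70.7]
166 0.79 -1.15 [503.1  72.1]
164 0.83 -1.13 [503.4  73.4]
162 0.87 -1.1 [503.9  74.8]
160 0.9 -1.06 [504.3  76.1]
158 0.94 -1.03 [504.8  77.4]
156 0.98 -1.0 [505.4  78.7]
154 1.01 -0.96 [505.9  79.9]
152 1.04 -0.93 [506.6  81.2]
150 1.07 -0.89 [507.3  82.4]
```

Request:
drive_tool:
  rows:
    - {"offset": [0, 0, -1.2], "spin": 0, "jaw": 0}
    - {"offset": [-1.3, -1.0, 0], "spin": 0, "jaw": 0}
    - {"offset": [-0.96, -1.86, 0], "spin": 0, "jaw": 0}
    - {"offset": [-0.86, -1.91, 0], "spin": 0, "jaw": 0}
    - {"offset": [-0.76, -1.95, 0], "spin": 0, "jaw": 0}
    - {"offset": [-0.65, -1.99, 0], "spin": 0, "jaw": 0}
    - {"offset": [-0.55, -2.02, 0], "spin": 0, "jaw": 0}
    - {"offset": [0, 0, 0], "spin": 0, "jaw": 0}

```text
clock: 12.2
eef_pos: [508.9, 39.7, 171.7]
eef_rot: [-3.142, 0.0, 0.372]
wrist_force: [3.2, 2.7, -0.9]
finger_gap: 17.2
```

Request:
drive_tool:
  rows:
    - {"offset": [0.3, -2.25, 0], "spin": 0, "jaw": 0}
    - {"offset": [-0.33, -2.07, 0], "spin": 0, "jaw": 0}
    - {"offset": [-0.23, -2.08, 0], "spin": 0, "jaw": 0}
    - {"offset": [-0.12, -2.09, 0], "spin": 0, "jaw": 0}
    - {"offset": [0, -2.09, 0], "spin": 0, "jaw": 0}
    - {"offset": [0, 0, 0], "spin": 0, "jaw": 0}

```text
clock: 12.8
eef_pos: [504.6, 49.4, 171.6]
eef_rot: [-3.141, 0.0, 0.372]
wrist_force: [-0.6, 0.7, -0.9]
finger_gap: 17.4
```

Request:
drive_tool:
  rows:
    - {"offset": [0, 0, 0.7], "spin": 0, "jaw": 0}
    - {"offset": [0.06, -1.0, 0.6], "spin": 0, "jaw": 0}
    - {"offset": [0.1, -1.39, 0], "spin": 0, "jaw": 0}
    - {"offset": [0, 0, 0], "spin": 0, "jaw": 0}

```text
clock: 13.2
eef_pos: [504.4, 51.1, 170.8]
eef_rot: [3.14, -0.001, 0.372]
wrist_force: [0.3, -5.0, 5.6]
finger_gap: 17.3
```

Request:
drive_tool:
  rows:
    - {"offset": [0.15, -1.39, 0], "spin": 0, "jaw": 0}
    - {"offset": [0.2, -1.38, 0], "spin": 0, "jaw": 0}
    - {"offset": [0, 0, 0], "spin": 0, "jaw": 0}

```text
clock: 13.5
eef_pos: [503.6, 54.2, 170.5]
eef_rot: [3.141, -0.0, 0.372]
wrist_force: [0.3, -2.0, 3.8]
finger_gap: 17.6
```

Request:
drive_tool:
  rows:
    - {"offset": [0.25, -1.37, 0], "spin": 0, "jaw": 0}
    - {"offset": [0.3, -1.36, 0], "spin": 0, "jaw": 0}
    - {"offset": [0, 0, 0], "spin": 0, "jaw": 0}

```text
clock: 13.8
eef_pos: [502.7, 57.2, 170.0]
eef_rot: [-3.141, 0.001, 0.372]
wrist_force: [-0.4, -0.6, -0.7]
finger_gap: 17.1
```

Request:
drive_tool:
  rows:
    - {"offset": [0.35, -1.35, 0], "spin": 0, "jaw": 0}
    - {"offset": [0.39, -1.34, 0], "spin": 0, "jaw": 0}
    - {"offset": [0, 0, 0], "spin": 0, "jaw": 0}

```text
clock: 14.1
eef_pos: [502.5, 59.9, 170.2]
eef_rot: [-3.141, 0.0, 0.372]
wrist_force: [0.4, 0.9, -1.3]
finger_gap: 17.4
```

Request:
drive_tool:
  rows:
    - {"offset": [0, 0, 0.5], "spin": 0, "jaw": 0}
    - {"offset": [0, 0, 0.5], "spin": 0, "jaw": 0}
    - {"offset": [0, 0, 0], "spin": 0, "jaw": 0}

```text
clock: 14.4
eef_pos: [502.6, 59.7, 169.3]
eef_rot: [-3.141, 0.0, 0.372]
wrist_force: [1.2, 0.2, -0.3]
finger_gap: 17.7
```

Free 1.7 mm below the plate's level, so it looks to be in the hole. Deeper, slowly.

Request:
drive_tool:
  rows:
    - {"offset": [0, 0, 0.5], "spin": 0, "jaw": 0}
    - {"offset": [0, 0, 0.5], "spin": 0, "jaw": 0}
    - {"offset": [0, 0, 0.5], "spin": 0, "jaw": 0}
    - {"offset": [0, 0, 0], "spin": 0, "jaw": 0}

```text
clock: 14.8
eef_pos: [502.7, 59.6, 167.8]
eef_rot: [-3.142, 0.0, 0.372]
wrist_force: [1.0, 1.2, -1.5]
finger_gap: 17.3
```

Request:
drive_tool:
  rows:
    - {"offset": [0, 0, 0.5], "spin": 0, "jaw": 0}
    - {"offset": [0, 0, 0.5], "spin": 0, "jaw": 0}
    - {"offset": [0, 0, 0.5], "spin": 0, "jaw": 0}
    - {"offset": [0, 0, 0.5], "spin": 0, "jaw": 0}
    - {"offset": [0, 0, 0], "spin": 0, "jaw": 0}

```text
clock: 15.3
eef_pos: [502.7, 59.6, 165.8]
eef_rot: [3.141, -0.0, 0.372]
wrist_force: [0.4, -1.3, -0.0]
finger_gap: 17.6
```

Request:
drive_tool:
  rows:
    - {"offset": [0, 0, 0.7], "spin": 0, "jaw": 0}
    - {"offset": [0, 0, 0.7], "spin": 0, "jaw": 0}
    - {"offset": [0, 0, 0.7], "spin": 0, "jaw": 0}
    - {"offset": [0, 0, 0.7], "spin": 0, "jaw": 0}
    - {"offset": [0, 0, 0], "spin": 0, "jaw": 0}

```text
clock: 15.8
eef_pos: [502.7, 59.5, 163.0]
eef_rot: [3.141, -0.0, 0.372]
wrist_force: [0.4, -4.8, 0.0]
finger_gap: 17.3
```

Request:
drive_tool:
  rows:
    - {"offset": [0, 0, 0.8], "spin": 0, "jaw": 0}
    - {"offset": [0, 0, 0.8], "spin": 0, "jaw": 0}
    - {"offset": [0, 0, 0.8], "spin": 0, "jaw": 0}
    - {"offset": [0, 0, 0.8], "spin": 0, "jaw": 0}
    - {"offset": [0, 0, 0], "spin": 0, "jaw": 0}

```text
clock: 16.3
eef_pos: [502.7, 59.5, 159.8]
eef_rot: [3.141, -0.0, 0.372]
wrist_force: [-0.3, -5.5, 1.4]
finger_gap: 17.4
```

Request:
drive_tool:
  rows:
    - {"offset": [-0.15, 0.45, 0], "spin": 0, "jaw": 0}
    - {"offset": [0, 0, 0.8], "spin": 0, "jaw": 0}
    - {"offset": [0, 0, 0.8], "spin": 0, "jaw": 0}
    - {"offset": [0, 0, 0.8], "spin": 0, "jaw": 0}
    - {"offset": [0, 0, 0], "spin": 0, "jaw": 0}

```text
clock: 16.8
eef_pos: [502.7, 59.3, 157.2]
eef_rot: [-3.141, 0.0, 0.372]
wrist_force: [0.4, -2.0, -1.3]
finger_gap: 17.1
```

Request:
drive_tool:
  rows:
    - {"offset": [0, 0, 0.7], "spin": 0, "jaw": 0}
    - {"offset": [0, 0, 0.7], "spin": 0, "jaw": 0}
    - {"offset": [0, 0, 0.5], "spin": 0, "jaw": 0}
    - {"offset": [0, 0, 0], "spin": 0, "jaw": 0}

```text
clock: 17.2
eef_pos: [502.6, 59.2, 155.4]
eef_rot: [-3.141, 0.0, 0.372]
wrist_force: [-0.2, -1.6, -1.1]
finger_gap: 17.1
```

Request:
drive_tool:
  rows:
    - {"offset": [0, 0, 0.5], "spin": 0, "jaw": 0}
    - {"offset": [0, 0, 0.5], "spin": 0, "jaw": 0}
    - {"offset": [0, 0, 0.4], "spin": 0, "jaw": 0}
    - {"offset": [0, 0, 0], "spin": 0, "jaw": 0}

```text
clock: 17.6
eef_pos: [502.7, 59.2, 154.1]
eef_rot: [-3.142, 0.0, 0.372]
wrist_force: [0.4, -1.8, -0.1]
finger_gap: 17.3
```

Request:
drive_tool:
  rows:
    - {"offset": [0, 0, 0.4], "spin": 0, "jaw": 0}
    - {"offset": [0, 0, 0], "spin": 0, "jaw": 0}

```text
clock: 17.8
eef_pos: [502.7, 59.2, 154.0]
eef_rot: [3.142, -0.0, 0.372]
wrist_force: [-2.3, -1.0, 4.2]
finger_gap: 17.1
```

Shoulder contact at exactly 154 mm with 4 N, so the pin is home. I release it and back off.

Request:
drive_tool:
  rows:
    - {"offset": [0, 0, 0], "spin": 0, "jaw": 50}
    - {"offset": [0, 0, 0], "spin": 0, "jaw": 50}
    - {"offset": [0, 0, 0], "spin": 0, "jaw": 50}
    - {"offset": [0, 0, 0], "spin": 0, "jaw": 50}
    - {"offset": [0, 0, -10], "spin": 0, "jaw": 50}
    - {"offset": [0, 0, -30], "spin": 0, "jaw": 50}
    - {"offset": [0, 0, -40], "spin": 0, "jaw": 50}
    - {"offset": [-25, 0, -30], "spin": 0, "jaw": 50}
    - {"offset": [-25, 0, -10], "spin": 0, "jaw": 50}
    - {"offset": [0, 0, 0], "spin": 0, "jaw": 50}
    - {"offset": [0, 0, 0], "spin": 0, "jaw": 50}

```text
clock: 18.9
eef_pos: [456.2, 41.0, 274.5]
eef_rot: [3.141, -0.001, 0.372]
wrist_force: [1.1, -0.4, -0.9]
finger_gap: 50.5
```

Run:
```python
from h import *
np.set_printoptions(precision=1,suppress=True)
c=cam('wrist');hs=c['color'].astype(int);B,R=hs[...,0],hs[...,2]
k=(R>B+80)&(c['depth']>150);k[230:]=0;v,u=np.nonzero(k);z=c['depth'][k]
P=(np.c_[(u-c['cx'])/c['f']*z,(v-c['cy'])/c['f']*z,z]-c['t'])@c['R'];P=P[(P[:,2]>50)&(P[:,2]<130)]
T=P[P[:,2]>np.percentile(P[:,2],90)-4];print('handle top',T.mean(0),np.median(T[:,2]),'r',np.hypot(*(T.mean(0)[:2]-[541.9,62.4])))
cv2.imwrite('pics/w3.png',c['color'])
```

```text
handle top [502.7  58.4  91.8] 91.83373778907264 r 39.44380362376387
```

View pics/w3.png

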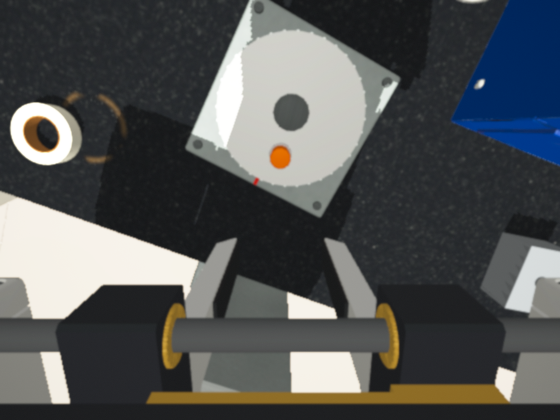

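The pin stands upright in the collar (handle at 280,157) close to the red mark (256,181). Its top is at z about 91.8 mm, where 91 mm means home. The gripper is clear.

```bash
python3 -c "
from cell import manip; print(manip.sign_off())"
```

```text
the job is handed in; nothing more can be done
None
```

The pin is home in the hidden index hole and released, and the job was handed in at about 19 s of the 54 s allowed. I was given no verdict.

- **Sequence:** I took the pin from its rest and put it into the blue-ringed hole where the hole stood, about 59° counter-clockwise of the mark. I then turned the collar clockwise with the pin in it, pressing with about 5 N. The tip dropped into the index hole about 10–15° short of the mark, and I pushed it home in steps of under 1 mm.
- **Seating:** the shoulder met the collar at tool height 154.0 mm, the expected home height, with 4 N. The highest force I read on the way was about 7.5 N. Forces were read at the end of each move, not continuously.
- **Last check:** the final wrist picture shows the pin upright and the gripper clear. The handle top is at 91.8 mm (91 means home), and 39.4 mm from the axis (40 nominal), both inside the 2 mm camera calibration.
- **Bystanders:** the tape shows standing in the last picture. I did not check the beaker and flask again, but the arm never went near them.
- **One disagreement:** during the turn there was a side force of about 4 N towards the axis. My estimate of the collar's axis was probably off by about 1 mm. I corrected it on the way and the force went away.

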